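# Hook a die-cast cover into its spring-catch nest

## Task

Load the cover casting into the holding fixture: tilt it, hook one short edge under the fixed lip at the far end of the nest, then swing the near edge down and press it until the spring catch snaps over it and the cover lies flat on its seat. Let go of it, and leave the valve block, bearing and plug gauge where they are.

Things in the scene. Friction and masses are not known exactly. Their poses are not given: they have to be found in the camera images.
- cover_center (a point): centre (half-way up) of the loose grey die-cast cover, a plate 64 x 96 mm, 0.11 kg, flat on the bench, raised side up: rim 6.8 mm thick, from there it rises to 12 mm in the middle. Axes: x across the 64 mm width (grip the rim across this), y along the 96 mm length, z up out of its top; the origin is 6 mm above its underside. Either short edge may go under the lip.
- nest_seat (a point): centre of the flat seat of the fixture (fixed to the bench), 34 mm above the bench; x along the nest to the far wall, y across, z up. Nest 97.5 mm long, far wall at x +48.75 mm, near stop (5 mm high) at -48.75. The seat is 44 mm wide: the cover overhangs it by 10 mm each side, over a base plate 10 mm high. Cover home: flat, its centre 6 mm above this point.
- lip_edge (a point): middle of the lower edge of the fixed lip's tip, x +41.75 mm from the seat's centre, 13.5 mm above the seat; nest axes. The lip is 80 mm wide, reaches 7 mm out from the far wall; its underside falls to 9.5 mm above the seat at the wall, its top is at most 20 mm up. The cover goes in well at a tilt of 0.25 rad, far edge just above the seat.
- side_guides (a point): point on the seat midway between the far cheeks, x +35.75 mm from the seat's centre; nest axes. Far cheeks at x +23 to +49 mm of the seat, 68 mm apart, 9 mm above the seat, flared from +13. Near guides at x -45 to -33 mm, 69 mm apart, about 15 mm high, flared tops. Between -33 and +13 mm the sides are open for fingers.
- catch (a joint): travel of the near spring catch, m: 0 = sprung out (at rest, and again once snapped over the cover), up to 0.008 = pushed back from the nest. Preload 3 N, 0.4 N/mm. Pressing the cover's near part down takes about 6 N. A cover hooked under the lip and let go rests on the catch's slope, tilted 0.13 to 0.2 rad.
- catch_nose (a point): tip of the catch's nose, 20 mm wide, at its underside: 44.5 mm to the near side of the seat's centre and 9 mm above the seat when at rest. Above it the nose slopes up and back to 23 mm above the seat; a thumb tab behind it reaches 30 mm. It has the same axes as the nest.
- valve_block: bystander: cast valve block 40 x 72 x 44 mm, origin at the centre of its underside; leave alone
- bearing_1: bystander: ball bearing 52 mm across, 15 mm high, origin at the centre of its underside; leave alone
- plug_gauge: bystander: plug gauge lying flat, 18 x 94 x 16 mm, origin at the centre of its underside; leave alone
Things that resemble listed ones, but are neither listed nor needed, are in the scene too. Of the things like the part that bears cover_center, leave any that is blue; of the rest the smaller one is meant.

How it is judged:
By the outcome, as a careful person would: the job done as asked, in the order asked, and still so for the second after the job is handed in, with the robot touching nothing.
It also fails if it takes over 51 s, if anything falls off the work surface, if the arm or the gripper's body presses on something with over 40 N, if the wrist force passes 120 N, or if a joint passes its speed limit or range.

## Robot

A 7-joint arm with a two-finger parallel gripper is mounted at the origin on a cart in front of the work surface, level with it; the furniture and walls round the work are solid. World frame = base frame: x ahead of the robot, y to its left, z up, the work surface at z = 0. Lengths are in m, angles in rad, forces in N, time in s.
With the tool pointing down it reaches from about 0.4 to 0.9 m from the base axis. Payload 5.6 kg.
Tool frame: the origin (TCP) lies midway between the tips of the shut fingers; the grasp point (between the pads) lies ctrl.grip_point_offset behind it (ctrl.grip_point_offset is the distance from the TCP to the grasp point, in m); z points along the fingers, x is the direction in which the jaws open and shut, and the axes are right-handed (so a half turn about z gives the same grasp; the last joint's range is limited). The gripper opens to 92 mm and grips with 3 to 60 N. Pads are 20 mm wide; open, the fingers measure 128 mm over their backs; the gripper's body (75 mm by 189 mm) begins 69 mm behind the grasp point.
Start: joints at [-1.289, 0.468, -0.012, 1.603, 0.006, 1.071, -0.056], TCP at [0.207, 0.616, 0.215] pointing down, gripper open.
Joint ranges: [-2.53, 2.53], [-0.31, 2.02], [-1.57, 1.55], [0.28, 2.44], [-1.29, 4.43], [0.15, 1.84], [-2.92, 2.92]. Speed limits (rad/s): [2.57, 2.57, 3.14, 3.14, 3.14, 3.14, 3.14].

## Interface

Orientations are given as a unit quaternion [w, x, y, z].
In Python, from bench import ctrl gives the robot as it stands.
- The arm moves only by the shell command python3 -m inch 'ROWS' [FORCE]. ROWS is JSON, a list of rows, each a list of 7 numbers: the opening, from 0 (shut) to 1 (fully open), then the shift along the tool's x, y, z in m, then the turn, a rotation vector about the tool's x, y, z in rad. In form: [[grip, tx, ty, tz, ax, ay, az], ...]. A call has 1 to 12 rows; each row is the pose to reach, as a shift and turn from the pose commanded when the call began, along the tool's axes at that moment; what a row does not reach only later rows make up. A row lasts 1/8 s, in which the tool goes at most 62.5 mm and 10.7 degrees, less where a joint would pass 70% of its speed; a pose out of reach is approached as far as the arm can. A call with a gripper value outside its range is refused whole. The fingers move at their own pace and stop on an object; FORCE is the grip in N (left out, the last holds). Time passes only in rows, so rows that repeat a pose let the fingers close. It gives the time, the measured TCP pose, the force and the opening at its end, in the units of the state.
- ctrl.sense(): the state, without advancing time (a new reading comes with each control period).
- ctrl.read_camera(name): name is "scene" or "top" or "wrist"; returns the picture (400x640x3 uint8, red, green, blue); there is no depth.
- ctrl.camera_model(name): a dict with "intrinsics" (3x3 intrinsics, pixels), "R" (3x3) and "t" (3): a world point X has camera coordinates R X + t; the wrist camera has in their place "tool_from_camera" (4x4, takes a point from camera to tool coordinates, whose origin is the TCP and whose axes are the tool frame's). Camera axes: x right, y down, z forward; pixel columns grow to the right and rows downward; lengths in m; the calibration is good to about 2 mm. A picture is of the moment at which its call begins: read the wrist's pose just before it. camera_model takes no time and is no camera call.
- ctrl.close_job(): hands the job in, once; it reports no verdict.
The state is a dict: "time": time; "joint_pos": joint angles; "qd": joint speeds; "effort": joint torques, N m; "position": TCP position; "eef_rot": TCP orientation; "ft_force": force on the tool from outside, world axes, zero at the start; "torque": the same for the moment, N m; "finger_gap": opening from 0.0 (shut) to 1.0 (fully open).
Only numpy, scipy, OpenCV 4.12 (cv2) and the standard library are available. Lean on these libraries where they do the work, as an engineer would, in place of code of your own. Each camera call takes 0.05 s, during which the arm holds its last target.

## Working session

There is one attempt and no reset: what is moved stays moved. The work goes in short steps, Python scripts to look and compute and a shell command to move; the robot and the scene stay as the last step left them, time stands still between calls to the robot, and variables do not carry over. Pictures are saved under pics/ and viewed, and the job is handed in when it is done.

```bash
ls; mkdir -p pics
python3 - <<'E'
from bench import ctrl
import cv2
for n in("scene","top","wrist"):
    if n=="wrist": s=ctrl.sense(); print(s)
    im=ctrl.read_camera(n); cv2.imwrite(f"pics/{n}0.png",im[:,:,::-1])
    print(n,ctrl.camera_model(n))
print(ctrl.grip_point_offset)
E
```

```text
pics
scene {'intrinsics': array([[371.18493578,   0.        , 313.62034044],
       [  0.        , 371.18493578, 196.97824321],
       [  0.        ,   0.        ,   1.        ]]), 'R': array([[ 0.58128436, -0.81369779, -0.002099  ],
       [-0.59125977, -0.42060543, -0.68811551],
       [ 0.55903522,  0.40123184, -0.72559812]]), 't': array([-0.33315144,  0.36057302,  0.64330371])}
top {'intrinsics': array([[404.70689865,   0.        , 322.71278294],
       [  0.        , 404.70689865, 201.47122954],
       [  0.        ,   0.        ,   1.        ]]), 'R': array([[-0.02149681, -0.99973536,  0.00819152],
       [-0.99630569,  0.02074024, -0.08333561],
       [ 0.08314366, -0.00995271, -0.99648787]]), 't': array([-0.02144831,  0.55258611,  1.04227503])}
{'time': 0.1, 'joint_pos': array([-1.28897336,  0.46829722, -0.01162621,  1.6035081 ,  0.00597456,
        1.07139711, -0.05629455]), 'qd': array([-1.86415179e-03, -4.63589478e-04,  7.25436656e-04, -1.67893142e-03,
        8.69344621e-04, -3.91608742e-04,  3.56021499e-05]), 'effort': array([ 6.26708188e-04, -5.21640551e+01, -1.26849819
[... 220 characters left out ...]
e-04]), 'ft_force': array([0.77089029, 0.50856438, 0.74571901]), 'torque': array([-0.04644823,  0.0363171 ,  0.00146523]), 'finger_gap': 1.001265722785314}
wrist {'intrinsics': array([[304.06970305,   0.        , 315.52584042],
       [  0.        , 304.06970305, 203.09739185],
       [  0.        ,   0.        ,   1.        ]]), 'tool_from_camera': array([[ 9.99999812e-01,  9.78059084e-05,  6.04823380e-04,
         2.10362290e-04],
       [-2.46859930e-04,  9.67819293e-01,  2.51646090e-01,
        -6.96690535e-02],
       [-5.60747262e-04, -2.51646192e-01,  9.67819136e-01,
        -1.69869190e-01],
       [ 0.00000000e+00,  0.00000000e+00,  0.00000000e+00,
         1.00000000e+00]])}
0.0187
```

View pics/scene0.png

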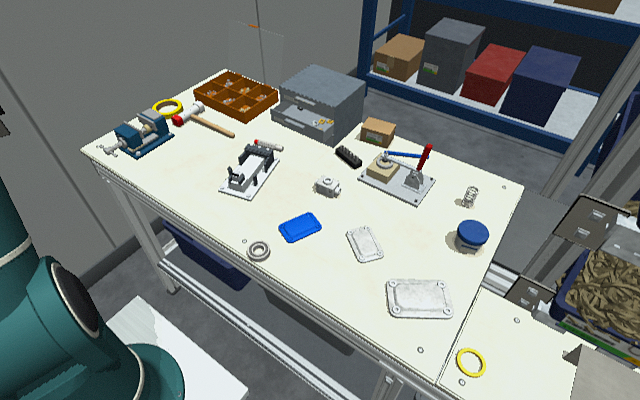

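View pics/top0.png

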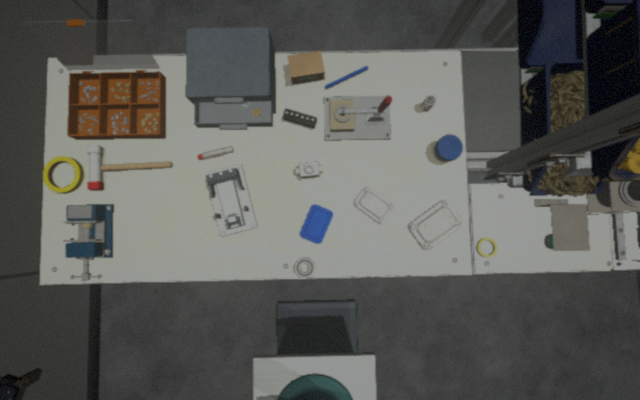

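View pics/wrist0.png

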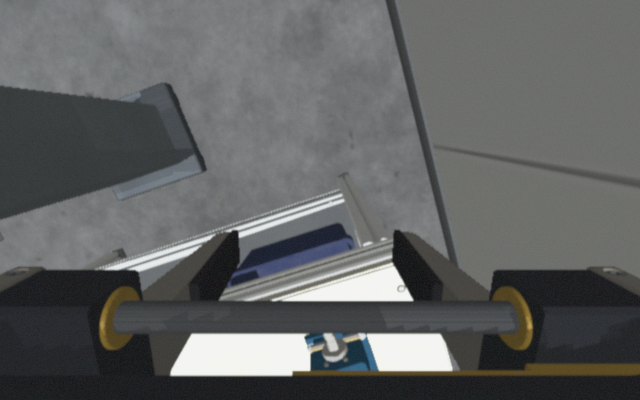

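The scene shows three cover-like plates. In the top picture they are at (317,223) blue, (373,204) small grey and (434,224) large grey. Blue is excluded, and the smaller of the other two is at (373,204). I'll confirm that in an enlarged crop.

Run:
```python
import cv2
im=cv2.imread("pics/top0.png")
a=cv2.resize(im[150:270,190:290],None,fx=5,fy=5,interpolation=cv2.INTER_CUBIC)
b=cv2.resize(im[165:265,340:475],None,fx=5.9,fy=5.9,interpolation=cv2.INTER_CUBIC)
cv2.imwrite("pics/t_nest.png",a);cv2.imwrite("pics/t_cov.png",b)
s=cv2.imread("pics/scene0.png")
cv2.imwrite("pics/s_nest.png",cv2.resize(s[130:210,200:300],None,fx=7,fy=7,interpolation=cv2.INTER_CUBIC))
```

```text
(no output)
```

View pics/t_nest.png

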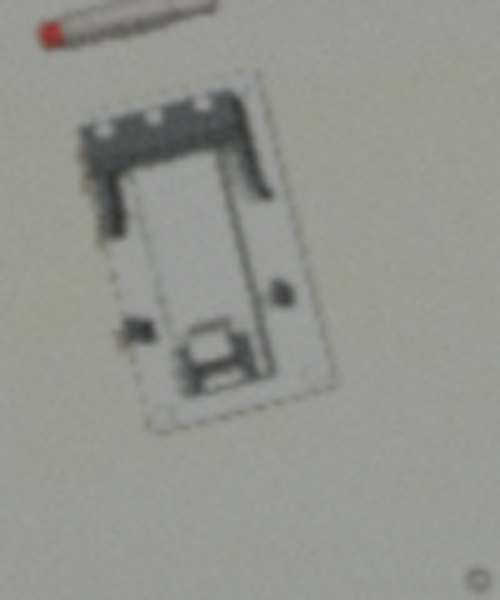

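View pics/t_cov.png

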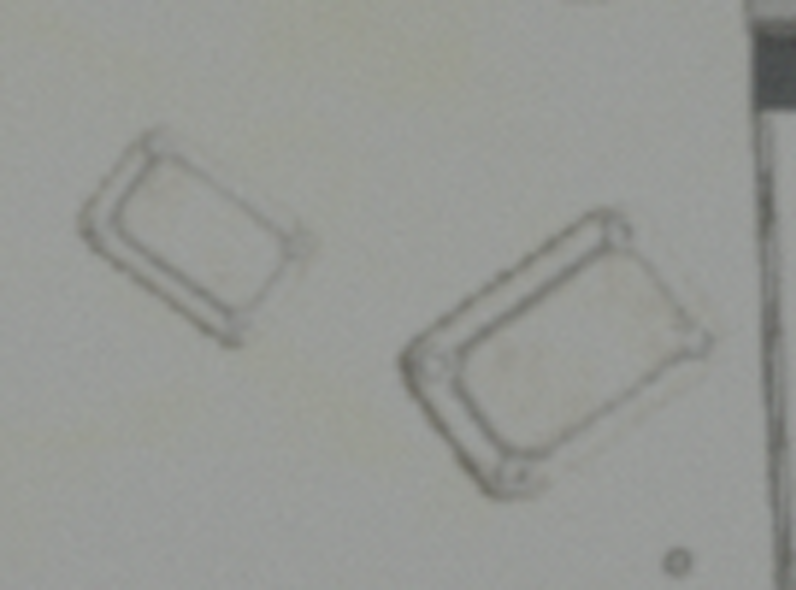

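View pics/s_nest.png

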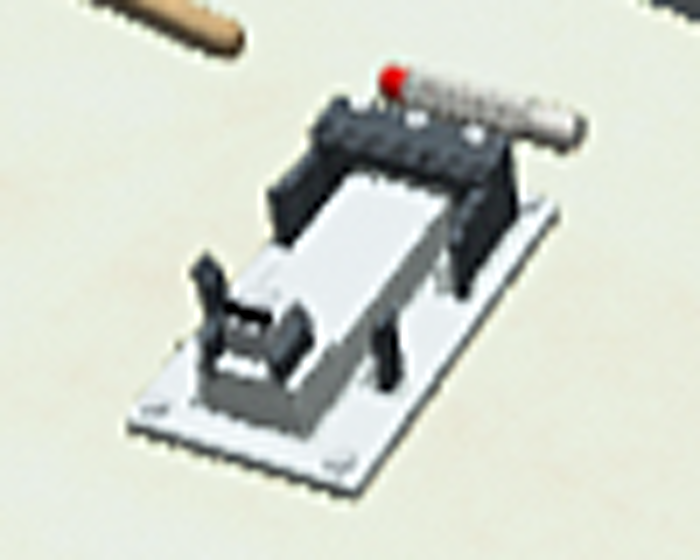

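The crop confirms the smaller grey plate, in the left half, with full-picture corners near (354,203), (366,188), (392,207) and (379,223). The lip is at the far (+x) end of the nest and the catch at the near end. Next, rough world positions.

```bash
cat > h.py <<'E'
import numpy as np, cv2
from bench import ctrl
from scipy.spatial.transform import Rotation as R
def qR(q): return R.from_quat([q[1],q[2],q[3],q[0]])
def cam(name,s=None):
    m=ctrl.camera_model(name);K=np.array(m["intrinsics"])
    if name!="wrist": return K,np.array(m["R"]),np.array(m["t"])
    T=np.eye(4);T[:3,:3]=qR(s["eef_rot"]).as_matrix();T[:3,3]=s["position"]
    M=np.linalg.inv(T@np.array(m["tool_from_camera"]));return K,M[:3,:3],M[:3,3]
def ray(c,u,v,z):
    K,Rm,t=c;d=Rm.T@np.linalg.solve(K,[u,v,1.]);o=-Rm.T@t
    return o+d*(z-o[2])/d[2]
def proj(c,X):
    K,Rm,t=c;p=(Rm@np.atleast_2d(X).T).T+t;p=p@K.T;return p[:,:2]/p[:,2:]
E
python3 - <<'E'
from h import *
c=cam("top");np.set_printoptions(precision=4,suppress=True)
P=[ray(c,340+u/5.9,165+v/5.9,.004) for u,v in[(80,220),(150,128),(315,245),(235,347)]]
for p in P:print(p)
for i in range(4):print(np.linalg.norm(P[i]-P[(i+1)%4]))
print(np.mean(P,0))
print("nest")
# base plate corners z=.01
for u,v in[(262,70),(80,125),(150,432),(340,385)]:print(ray(c,190+u/5,150+v/5,.01))
E
```

```text
[ 0.5497 -0.116   0.004 ]
[ 0.5911 -0.1491  0.004 ]
[ 0.5361 -0.2225  0.004 ]
[ 0.4906 -0.1846  0.004 ]
0.05302248427719633
0.09174991889900574
0.05923889552720354
0.09055578572314463
[ 0.5419 -0.168   0.004 ]
nest
[0.6584 0.1799 0.01  ]
[0.6306 0.2772 0.01  ]
[0.4662 0.2399 0.01  ]
[0.4889 0.1395 0.01  ]
```

```bash
cat >> h.py <<'E'
def Rt(yaw,tilt=0):
    # tool x at world angle yaw, z down; then turned about tool x by tilt
    x=np.array([np.cos(yaw),np.sin(yaw),0]);z=np.array([0,0,-1.]);y=np.cross(z,x)
    return R.from_matrix(np.c_[x,y,z])*R.from_rotvec([tilt,0,0])
def delta(s,p,Rg):
    R0=qR(s["eef_rot"]);t=R0.inv().apply(np.array(p)-s["position"]);w=(R0.inv()*Rg).as_rotvec()
    print("shift",t.round(4),"turn",w.round(4))
E
python3 - <<'E'
from h import *
s=ctrl.sense();delta(s,[.56,.21,.2],Rt(-.64)); delta(s,[.56,.21,.2],Rt(-1.34))
E
```

```text
shift [-0.2718  0.4637  0.0143] turn [1.300e-03 8.000e-04 1.886e+00]
shift [-0.2718  0.4637  0.0143] turn [1.800e-03 4.000e-04 2.586e+00]
```

```bash
python3 -m inch '[[1,-0.272,0.464,0.014,0,0,1.886],[1,-0.272,0.464,0.014,0,0,1.886],[1,-0.272,0.464,0.014,0,0,1.886],[1,-0.272,0.464,0.014,0,0,1.886],[1,-0.272,0.464,0.014,0,0,1.886],[1,-0.272,0.464,0.014,0,0,1.886],[1,-0.272,0.464,0.014,0,0,1.886],[1,-0.272,0.464,0.014,0,0,1.886],[1,-0.272,0.464,0.014,0,0,1.886],[1,-0.272,0.464,0.014,0,0,1.886],[1,-0.272,0.464,0.014,0,0,1.886],[1,-0.272,0.464,0.014,0,0,1.886]]'
python3 - <<'E'
from h import *
import json
s=ctrl.sense();im=ctrl.read_camera("wrist");cv2.imwrite("pics/w1.png",im[:,:,::-1])
json.dump({k:np.array(v).tolist() for k,v in s.items()},open("s1.json","w"));print(s["qd"],s["joint_pos"])
E
```

```text
time: 1.65
position: [0.5598, 0.211, 0.2004]
eef_rot: [0.0, 0.95, -0.313, -0.0]
ft_force: [-1.5, 0.3, 0.1]
finger_gap: 1.002
[-0.00058823 -0.00621983 -0.00436752 -0.0033719   0.00089984 -0.00048171
 -0.00552476] [-0.82287286  0.42243572  0.53114873  1.77630126 -0.24806914  1.01007236
 -0.83267232]
```

View pics/w1.png

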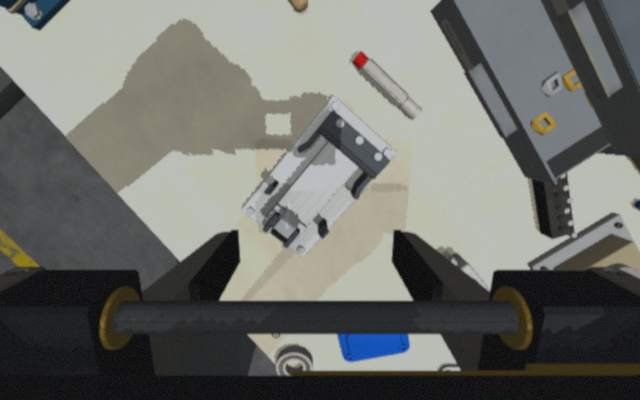

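Run:
```python
import cv2
im=cv2.imread("pics/w1.png")
cv2.imwrite("pics/w1n.png",cv2.resize(im[90:260,235:405],None,fx=3.5,fy=3.5,interpolation=cv2.INTER_CUBIC))
```

```text
(no output)
```

View pics/w1n.png

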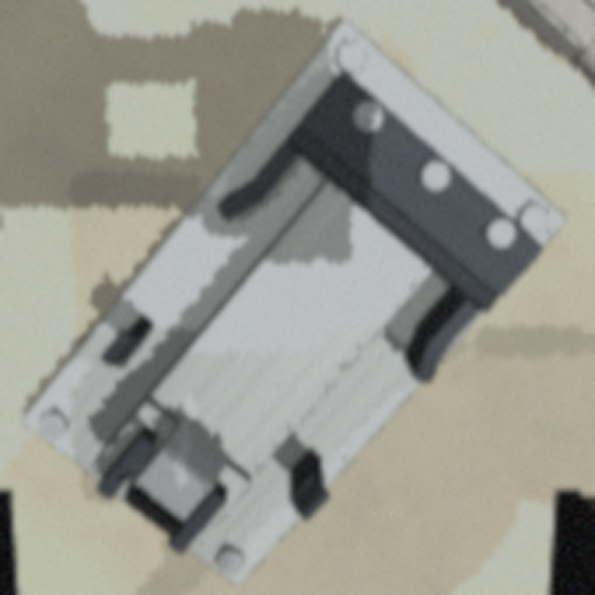

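```bash
cat > fit.py <<'E'
from h import *
import json,sys
from scipy.optimize import least_squares
s=json.load(open("s1.json"));c=cam("wrist",s)
cr=lambda u,v:(235+u/3.5-.5+.5/3.5,90+v/3.5-.5+.5/3.5)
B=[ray(c,*cr(*p),.010)[:2] for p in[(343,18),(567,215),(240,583),(25,410)]]
print("base",np.round(B,4),[np.linalg.norm(B[i]-B[(i+1)%4]).round(4) for i in range(4)])
ax=(B[0]+B[1]-B[2]-B[3]);print("yaw base",np.arctan2(ax[1],ax[0]),"centre",np.mean(B,0), "yaw short",np.arctan2(*(B[0]-B[1]+B[3]-B[2])[::-1])-np.pi/2)
def W(p,X):
    X=np.atleast_2d(X);cs,sn=np.cos(p[2]),np.sin(p[2])
    return np.c_[p[0]+cs*X[:,0]-sn*X[:,1],p[1]+sn*X[:,0]+cs*X[:,1],.034+X[:,2]]
for n,p,z in[("lipL",(297,140),.0475),("lipR",(485,305),.0475),("seatL1",(327,182),.034),("seatL2",(150,400),.034),("gL",(140,320),.049),("gR",(305,455),.049)]:
    print(n,ray(c,*cr(*p),z).round(4))
if __name__=="__main__":
    p0=[float(a) for a in sys.argv[1:4]]
    im=cv2.resize(cv2.imread("pics/w1.png")[90:260,235:405],None,fx=3.5,fy=3.5,interpolation=cv2.INTER_CUBIC)
    def L(pts,col):
        q=proj(c,W(p0,np.array(pts)/1000));q=(q-[235,90]+.5)*3.5-.5
        cv2.polylines(im,[np.round(q*8).astype(int).reshape(-1,1,2)],False,col,1,cv2.LINE_AA,3)
    L([(-48.75,22,0),(48.75,22,0),(48.75,-22,0),(-48.75,-22,0),(-48.75,22,0)],(0,0,255))
    L([(41.75,40,13.5),(41.75,-40,13.5)],(0,255,0));L([(48.75,40,20),(48.75,-40,20)],(0,160,0))
    for sg in(1,-1):
        L([(-45,34.5*sg,10),(-33,34.5*sg,10)],(255,0,255));L([(23,34*sg,9),(49,34*sg,9)],(255,255,0))
    L([(-44.5,10,9),(-44.5,-10,9)],(0,200,255))
    cv2.imwrite("pics/"+sys.argv[4],im)
E
python3 fit.py .565 .21 .229 f1.png
```

```text
base [[0.637  0.2821]
 [0.661  0.1868]
 [0.4927 0.1453]
 [0.4715 0.2425]] [np.float64(0.0982), np.float64(0.1734), np.float64(0.0995), np.float64(0.1701)]
yaw base 0.23816747972814853 centre [0.56554939 0.21417539] yaw short 0.23089739912160656
lipL [0.6027 0.2609 0.0475]
lipR [0.62   0.1871 0.0475]
seatL1 [0.6027 0.2449 0.034 ]
seatL2 [0.5153 0.2226 0.034 ]
gL [0.5323 0.2463 0.049 ]
gR [0.5475 0.1813 0.049 ]
```

View pics/f1.png

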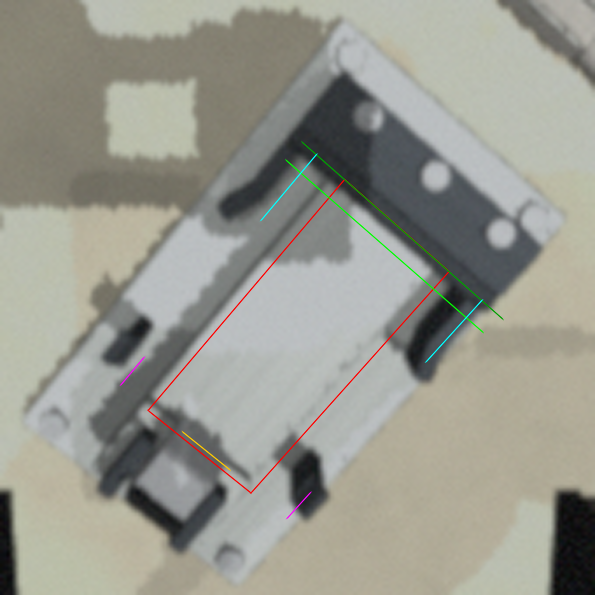

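```bash
python3 fit.py .569 .214 .236 f2.png >/dev/null
```

```text
(no output)
```

View pics/f2.png

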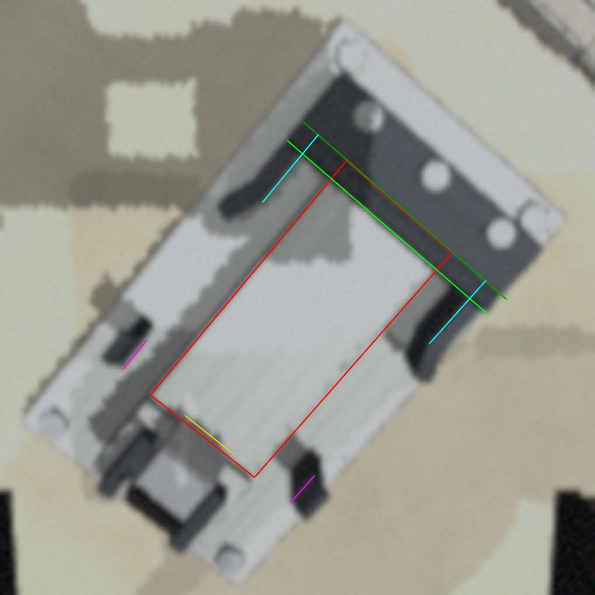

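```bash
sed -i 's/3\.5/SC/g; s/^import json,sys/import json,sys\nSC=7.0/' fit.py; sed -i 's/im=cv2.resize/im=cv2.resize/; s/\[235,90\]/[235,90]/' fit.py
sed -i 's/^cr=.*/cr=lambda u,v:(235+u\/3.5-.36,90+v\/3.5-.36)/' fit.py
python3 fit.py .569 .214 .236 f3.png >/dev/null
python3 - <<'E'
import cv2
im=cv2.imread("pics/f3.png");print(im.shape)
cv2.imwrite("pics/f3a.png",im[180:750,380:1100]);cv2.imwrite("pics/f3b.png",im[580:1100,150:750])
E
```

```text
File "fit.py", line 22
    L([(41.75,40,1SC),(41.75,-40,1SC)],(0,255,0));L([(48.75,40,20),(48.75,-40,20)],(0,160,0))
                 ^
SyntaxError: invalid decimal literal
[ WARN:0@0.011] global loadsave.cpp:275 findDecoder imread_('pics/f3.png'): can't open/read file: check file path/integrity
Traceback (most recent call last):
AttributeError: 'NoneType' object has no attribute 'shape'
```

```bash
sed -i 's/1SC/13.5/g' fit.py
python3 fit.py .569 .214 .236 f3.png >/dev/null
python3 - <<'E'
import cv2
im=cv2.imread("pics/f3.png");print(im.shape)
cv2.imwrite("pics/f3a.png",im[180:750,380:1100]);cv2.imwrite("pics/f3b.png",im[580:1100,150:750])
E
```

```text
(1190, 1190, 3)
```

View pics/f3a.png

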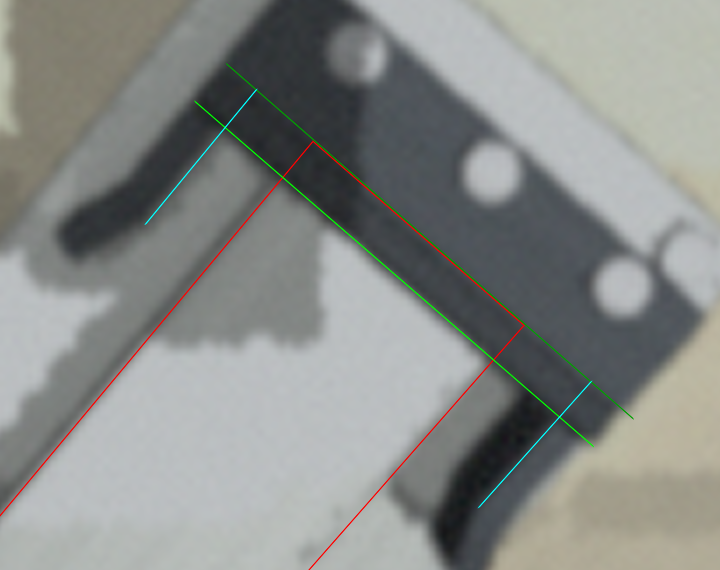

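View pics/f3b.png

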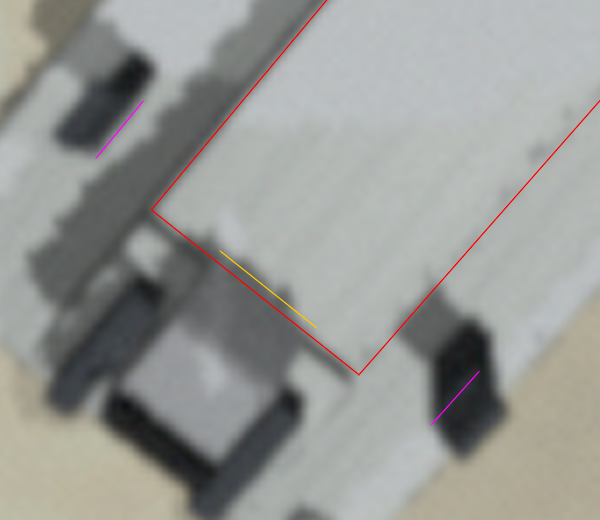

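The nest fit matches seat edges, lip edge and near stop to about 1 mm: seat centre (0.569, 0.2145), yaw 0.236. Now to hover over the cover.

Run:
```python
from h import *
s=ctrl.sense();delta(s,[.53,-.165,.14],Rt(-.64))
```

```text
shift [0.1993 0.3202 0.0604] turn [0.     0.0004 0.0039]
```

```bash
python3 -m inch '[[1,0.1,0.16,0.02,0,0,0],[1,0.2,0.32,0.06,0,0,0],[1,0.2,0.32,0.06,0,0,0],[1,0.2,0.32,0.06,0,0,0],[1,0.2,0.32,0.06,0,0,0],[1,0.2,0.32,0.06,0,0,0],[1,0.2,0.32,0.06,0,0,0],[1,0.2,0.32,0.06,0,0,0],[1,0.2,0.32,0.06,0,0,0],[1,0.2,0.32,0.06,0,0,0]]'
python3 - <<'E'
from h import *
import json
s=ctrl.sense();im=ctrl.read_camera("wrist");cv2.imwrite("pics/w2.png",im[:,:,::-1])
json.dump({k:np.array(v).tolist() for k,v in s.items()},open("s2.json","w"));print(s["joint_pos"])
E
```

```text
time: 2.95
position: [0.5303, -0.164, 0.1408]
eef_rot: [-0.0, 0.95, -0.313, 0.0]
ft_force: [0.4, -0.7, 0.2]
finger_gap: 0.998
[-0.23054192  0.44039276  0.5971055   1.93330916 -0.32211709  0.86258779
 -0.10198659]
```

View pics/w2.png

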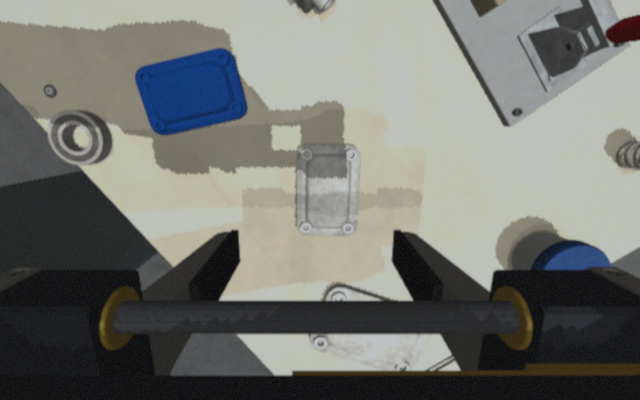

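Run:
```python
import cv2
im=cv2.imread("pics/w2.png")
cv2.imwrite("pics/w2n.png",cv2.resize(im[135:245,275:385],None,fx=5,fy=5,interpolation=cv2.INTER_CUBIC))
```

```text
(no output)
```

View pics/w2n.png

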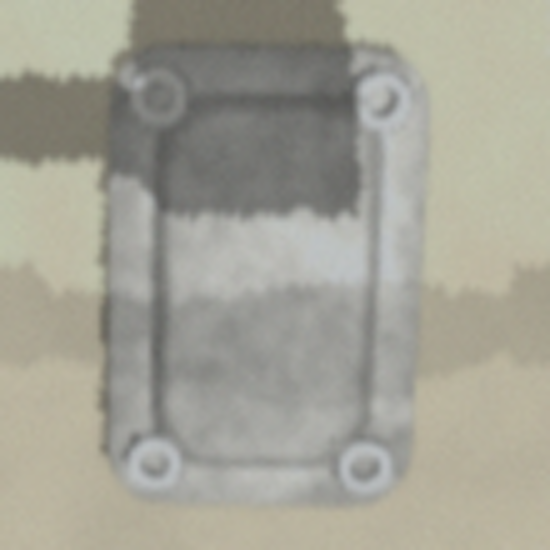

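Run:
```python
from h import *
import json
s=json.load(open("s2.json"));c=cam("wrist",s)
r=lambda u,v:ray(c,275+u/5-.4,135+v/5-.4,.0065)[:2]
l1,l2,r1,r2=r(110,110),r(104,440),r(428,110),r(412,440)
t1,t2,b1,b2=r(160,45),r(385,45),r(150,498),r(370,503)
d=(l1-l2)/np.linalg.norm(l1-l2)+(r1-r2)/np.linalg.norm(r1-r2);d/=np.linalg.norm(d)
n=np.array([d[1],-d[0]])
print("yaw y",np.arctan2(d[1],d[0]),"yaw width",np.arctan2(n[1],n[0]), [np.arctan2(*(a-b)[::-1]) for a,b in((l1,l2),(r1,r2))],[np.arctan2(*(a-b)[::-1]) for a,b in((t2,t1),(b2,b1))])
w=[(r1-l1)@n,(r2-l2)@n,((t1+t2-b1-b2)/2)@d];print(w)
C=n*((l1+l2+r1+r2)@n/4)+d*((t1+t2+b1+b2)@d/4);print(C)
yaw=np.arctan2(n[1],n[0])
g=C+.007*d  # toward 'top' of image
for z in(.05,.002): delta(s,[*C,z],Rt(yaw));delta(s,[*(C-.007*d),z],Rt(yaw))
```

```text
yaw y 0.9115141103470348 yaw width -0.6592822164478619 [np.float64(0.9006859663946207), np.float64(0.9223422542994486)] [np.float64(-0.6363283615100457), np.float64(-0.6605902186165018)]
[np.float64(0.06319864762154687), np.float64(0.06469074342677011), np.float64(0.09507840477394167)]
[ 0.54364919 -0.16740111]
shift [ 0.0128 -0.0051  0.0908] turn [-0.0008  0.      0.0227]
shift [0.0126 0.0019 0.0908] turn [-0.0008  0.      0.0227]
shift [ 0.0128 -0.0051  0.1388] turn [-0.0008  0.      0.0227]
shift [0.0126 0.0019 0.1388] turn [-0.0008  0.      0.0227]
```

Measured cover size is 64 × 95 mm, which matches. I'll grip 7 mm toward what will become the near end.

```bash
python3 -m inch '[[1,0.0126,0.002,0.06,0,0,0.02],[1,0.0126,0.002,0.11,0,0,0.02],[1,0.0126,0.002,0.13,0,0,0.02],[1,0.0126,0.002,0.138,0,0,0.02],[1,0.0126,0.002,0.138,0,0,0.02]]'
python3 - <<'E'
from h import *
s=ctrl.sense();print(s["position"],s["ft_force"])
E
```

```text
time: 3.62
position: [0.5394, -0.1753, 0.0035]
eef_rot: [-0.0, 0.946, -0.324, 0.001]
ft_force: [-0.2, 0.4, 0.3]
finger_gap: 0.999
[ 0.53944583 -0.17525631  0.00353484] [-0.15364589  0.41421642  0.34616166]
```

```bash
python3 -m inch '[[1,-0.0015,-0.002,0.0015,0,0,0],[0.6,-0.0015,-0.002,0.0015,0,0,0],[0.6,-0.0015,-0.002,0.0015,0,0,0],[0.6,-0.0015,-0.002,0.0015,0,0,0],[0.6,-0.0015,-0.002,0.0015,0,0,0],[0.6,-0.0015,-0.002,0.0015,0,0,0]]' 45
python3 - <<'E'
from h import *
s=ctrl.sense();print(s["position"],s["ft_force"],s["finger_gap"],s["finger_gap"]*92)
delta(s,[*s["position"][:2],.15],Rt(-1.335))
E
```

```text
time: 4.38
position: [0.5389, -0.1726, 0.0014]
eef_rot: [-0.0, 0.946, -0.324, 0.0]
ft_force: [-1.1, 0.6, 3.5]
finger_gap: 0.681
[ 0.53885649 -0.17261776  0.00136141] [-1.1186271   0.61268929  3.54770435] 0.6813024810536308 62.67982825693403
shift [ 0.     -0.     -0.1486] turn [-4.00e-04 -2.00e-04  6.75e-01]
```

Gripped: gap 62.7 mm, cover centre about 7 mm to tool -y. Now compute the pre-insert pose: tilt 0.35, hovering.

```bash
cat >> h.py <<'E'
PSI=.236;SEAT=np.array([.569,.2145,.034])
OFF=[.055,.0014]   # far edge to TCP along cover, TCP below underside
def ins(xe,ze,th,lat=0,off=None,seat=None):
    a,b=off or OFF; S=SEAT if seat is None else seat
    ux=np.array([np.cos(th),-np.sin(th)]);n=np.array([np.sin(th),np.cos(th)])
    p=np.array([xe,ze])-a*ux-b*n
    P=S+np.array([np.cos(PSI)*p[0]-np.sin(PSI)*lat,np.sin(PSI)*p[0]+np.cos(PSI)*lat,p[1]])
    return P,Rt(PSI-np.pi/2,-th)
E
python3 - <<'E'
from h import *
s=ctrl.sense();P,Rg=ins(.033,.065,.35);print(P);delta(s,P,Rg)
E
```

```text
[0.55038514 0.21002347 0.11654426]
shift [-0.2255 -0.3094 -0.1151] turn [-0.337  -0.1182  0.6678]
```

```bash
python3 -m inch '[[0.5,0,0,-0.05,0,0,0],[0.5,0,0,-0.1,0,0,0],[0.5,-0.03,-0.04,-0.12,-0.05,-0.02,0.1],[0.5,-0.2255,-0.3094,-0.12,-0.337,-0.118,0.668],[0.5,-0.2255,-0.3094,-0.12,-0.337,-0.118,0.668],[0.5,-0.2255,-0.3094,-0.12,-0.337,-0.118,0.668],[0.5,-0.2255,-0.3094,-0.12,-0.337,-0.118,0.668],[0.5,-0.2255,-0.3094,-0.12,-0.337,-0.118,0.668],[0.5,-0.2255,-0.3094,-0.12,-0.337,-0.118,0.668],[0.5,-0.2255,-0.3094,-0.12,-0.337,-0.118,0.668],[0.5,-0.2255,-0.3094,-0.115,-0.337,-0.118,0.668],[0.5,-0.2255,-0.3094,-0.115,-0.337,-0.118,0.668]]'
python3 - <<'E'
from h import *
import json
s=ctrl.sense();im=ctrl.read_camera("wrist");cv2.imwrite("pics/w3.png",im[:,:,::-1])
json.dump({k:np.array(v).tolist() for k,v in s.items()},open("s3.json","w"));print(s["joint_pos"],s["position"])
P,Rg=ins(.033,.065,.35);print(P);delta(s,P,Rg)
im=ctrl.read_camera("scene");cv2.imwrite("pics/sc3.png",cv2.resize(im[100:230,160:340,::-1],None,fx=4.4,fy=4.4,interpolation=cv2.INTER_CUBIC))
E
```

```text
time: 5.88
position: [0.5502, 0.2073, 0.1159]
eef_rot: [0.137, 0.772, -0.611, -0.108]
ft_force: [0.0, 0.2, -1.4]
finger_gap: 0.681
[-0.84557723  0.77135186  0.70727594  1.58611647 -0.47341545  1.33958151
 -1.34002649] [0.5502423  0.20731538 0.11592184]
[0.55038514 0.21002347 0.11654426]
shift [-0.0026 -0.0005 -0.0008] turn [ 0.0011  0.0002 -0.0044]
```

View pics/w3.png

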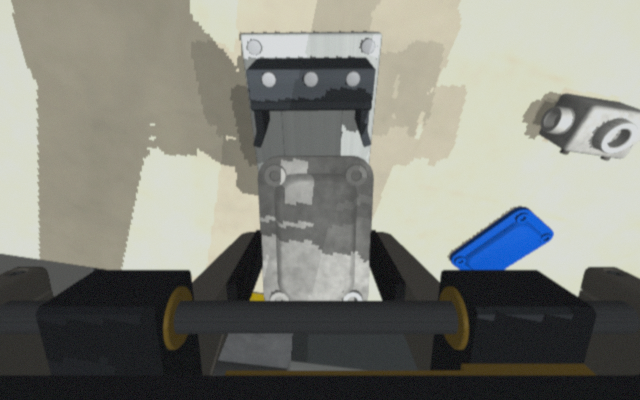

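View pics/sc3.png

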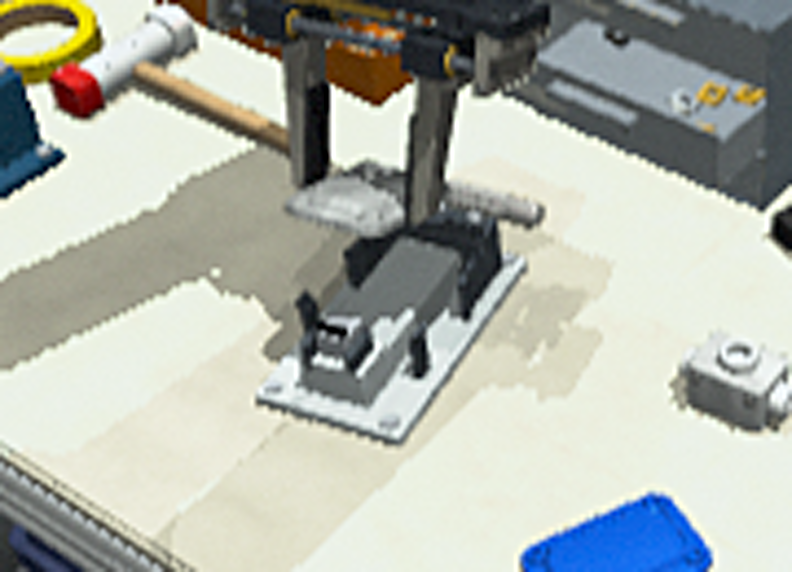

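The cover is held tilted over the nest, with the lip at (311,90) and the cover's far edge at (315,158), both clearly visible. I'll overlay the model to check alignment.

```bash
cat > ov.py <<'E'
from h import *
import json,sys
def ov(pic,sj,out,box,sc,seat=SEAT):
    s=json.load(open(sj));c=cam("wrist",s);x0,y0,x1,y1=box
    im=cv2.resize(cv2.imread(pic)[y0:y1,x0:x1],None,fx=sc,fy=sc,interpolation=cv2.INTER_CUBIC)
    def D(X,col):
        q=(proj(c,X)-[x0,y0]+.5)*sc-.5
        cv2.polylines(im,[np.round(q*8).astype(int).reshape(-1,1,2)],False,col,1,cv2.LINE_AA,3)
    M=R.from_rotvec([0,0,PSI]).as_matrix()
    L=lambda pts,col:D(np.array(pts)/1000@M.T+seat,col)
    L([(-48.75,22,0),(48.75,22,0),(48.75,-22,0),(-48.75,-22,0),(-48.75,22,0)],(0,0,255))
    L([(41.75,40,13.5),(41.75,-40,13.5)],(0,255,0))
    for g in(1,-1):
        L([(-45,34.5*g,10),(-33,34.5*g,10)],(255,0,255));L([(23,34*g,9),(49,34*g,9)],(255,255,0))
    L([(-44.5,10,9),(-44.5,-10,9)],(0,200,255))
    Rm=qR(s["eef_rot"]).as_matrix();a,b=OFF
    C=np.array([(-.032,-a,b-.0068),(.032,-a,b-.0068),(.032,-a+.096,b-.0068),(-.032,-a+.096,b-.0068),(-.032,-a,b-.0068)])
    D(C@Rm.T+s["position"],(0,140,255))
    cv2.imwrite(out,im)
E
python3 -c "
from ov import *
ov('pics/w3.png','s3.json','pics/o3.png',(225,20,400,190),4.5)"
```

```text
(no output)
```

View pics/o3.png

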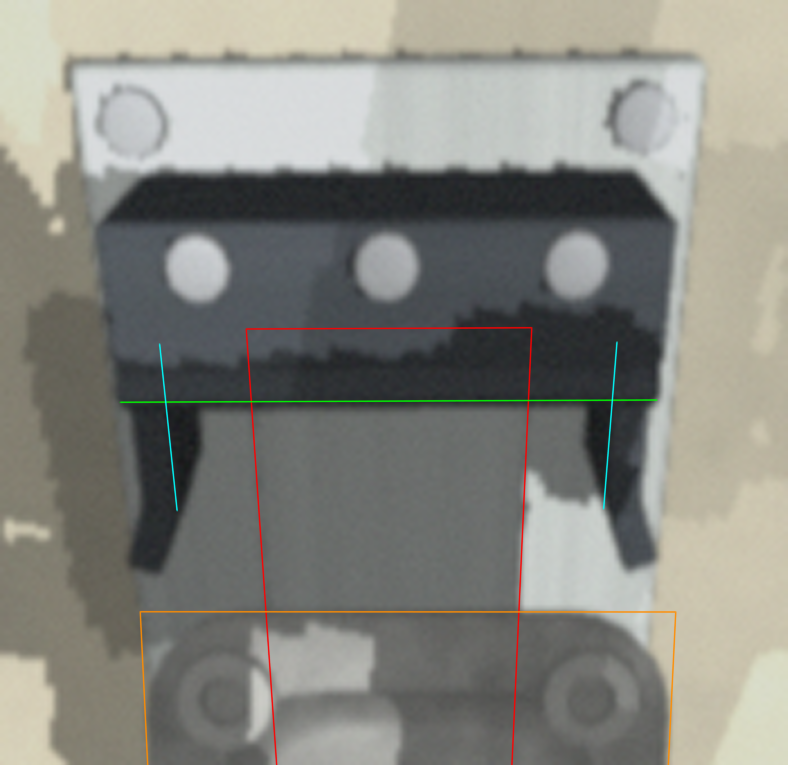

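The overlay fits to within 1 mm for lip, cheeks and cover. Descending to just in front of the lip.

Run:
```python
from h import *
s=ctrl.sense()
for a in[(.034,.03,.35),(.034,.004,.35),(.045,.003,.35),(.0465,.0025,.3)]:
    P,Rg=ins(*a);print(a,P);delta(s,P,Rg)
```

```text
(0.034, 0.03, 0.35) [0.55135742 0.21025729 0.08154426]
shift [-0.0018 -0.0132  0.0321] turn [ 0.0004  0.0004 -0.0032]
(0.034, 0.004, 0.35) [0.55135742 0.21025729 0.05554426]
shift [-0.0018 -0.0221  0.0566] turn [ 0.0004  0.0004 -0.0032]
(0.045, 0.003, 0.35) [0.56205251 0.21282926 0.05454426]
shift [-0.0018 -0.0328  0.0537] turn [ 0.0004  0.0004 -0.0032]
(0.0465, 0.0025, 0.3) [0.56272175 0.2129902  0.05141614]
shift [-0.0018 -0.0345  0.0564] turn [ 0.0504  0.0003 -0.0032]
```

```bash
python3 -m inch '[[0.5,-0.002,-0.013,0.032,0,0,-0.003],[0.5,-0.002,-0.019,0.047,0,0,-0.003],[0.5,-0.002,-0.022,0.0565,0,0,-0.003],[0.5,-0.002,-0.022,0.0565,0,0,-0.003],[0.5,-0.002,-0.022,0.0565,0,0,-0.003]]'
python3 - <<'E'
from ov import *
s=ctrl.sense();im=ctrl.read_camera("wrist");cv2.imwrite("pics/w4.png",im[:,:,::-1])
json.dump({k:np.array(v).tolist() for k,v in s.items()},open("s4.json","w"))
ov('pics/w4.png','s4.json','pics/o4.png',(225,60,400,230),4.5)
for a in[(.034,.004,.35),(.045,.003,.35),(.0465,.0025,.3)]:
    P,Rg=ins(*a);print(a,P-s["position"]);delta(s,P,Rg)
im=ctrl.read_camera("scene");cv2.imwrite("pics/sc4.png",cv2.resize(im[120:220,190:310,::-1],None,fx=6,fy=6,interpolation=cv2.INTER_CUBIC))
E
```

```text
time: 6.6
position: [0.5516, 0.2123, 0.0563]
eef_rot: [0.136, 0.774, -0.609, -0.108]
ft_force: [0.2, -0.4, -0.0]
finger_gap: 0.681
(0.034, 0.004, 0.35) [-0.00020695 -0.00199858 -0.00070773]
shift [0.0019 0.0004 0.0009] turn [-0.0009 -0.0001  0.0025]
(0.045, 0.003, 0.35) [ 0.01048814  0.00057339 -0.00170773]
shift [ 0.0019 -0.0103 -0.0019] turn [-0.0009 -0.0001  0.0025]
(0.0465, 0.0025, 0.3) [ 0.01115738  0.00073433 -0.00483585]
shift [ 0.0019 -0.012   0.0008] turn [ 0.0491 -0.      0.0025]
```

View pics/o4.png

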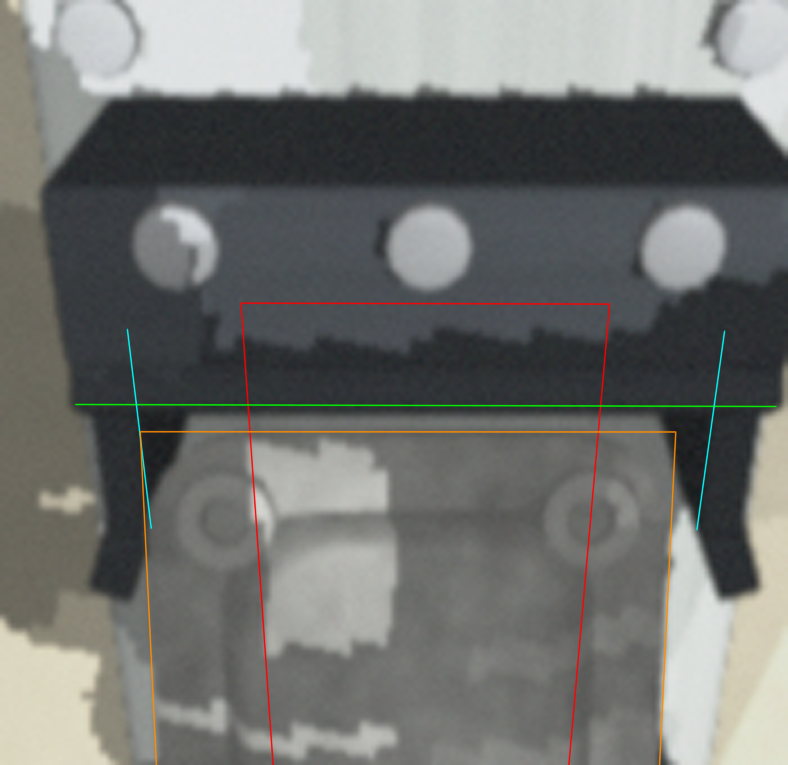

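View pics/sc4.png

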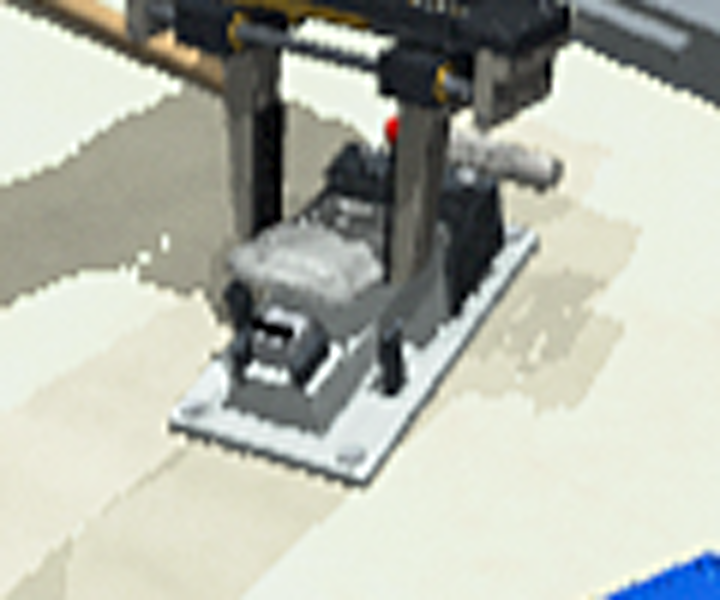

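Cover is 2 mm left of the lip's centre in the image, which agrees with the computed +1.9 mm in tool x. First I'll correct that, then slide under the lip.

```bash
python3 -m inch '[[0.5,0.002,0,0,0,0,0.002],[0.5,0.002,0,0,0,0,0.002],[0.5,0.002,-0.004,-0.001,0,0,0.002],[0.5,0.002,-0.008,-0.0015,0,0,0.002],[0.5,0.002,-0.0103,-0.0019,0,0,0.002],[0.5,0.002,-0.0115,0.0005,0.049,0,0.002],[0.5,0.002,-0.0115,0.0005,0.049,0,0.002]]'
python3 - <<'E'
from ov import *
s=ctrl.sense();im=ctrl.read_camera("wrist");cv2.imwrite("pics/w5.png",im[:,:,::-1])
json.dump({k:np.array(v).tolist() for k,v in s.items()},open("s5.json","w"))
ov('pics/w5.png','s5.json','pics/o5.png',(225,60,400,230),4.5);print(s["ft_force"],s["torque"])
for a in[(.0465,.0025,.3),(.047,.0015,.25),(.047,.001,.2),(.047,.001,.16)]:
    P,Rg=ins(*a);print(a,P-s["position"]);delta(s,P,Rg)
E
```

```text
time: 7.58
position: [0.5613, 0.2129, 0.0512]
eef_rot: [0.118, 0.777, -0.612, -0.093]
ft_force: [-0.1, -0.4, -1.0]
finger_gap: 0.677
[-0.07912492 -0.39210571 -0.95136076] [ 0.03540099 -0.20942512 -0.04488922]
(0.0465, 0.0025, 0.3) [0.00138611 0.0001328  0.00019739]
shift [ 0.0002 -0.0013 -0.0006] turn [0.0021 0.0002 0.0006]
(0.047, 0.0015, 0.25) [ 1.21176256e-03  9.08715021e-05 -3.46800752e-03]
shift [ 0.0002 -0.0022  0.003 ] turn [0.0521 0.0002 0.0006]
(0.047, 0.001, 0.2) [ 6.81626232e-04 -3.66163607e-05 -6.66402791e-03]
shift [ 0.0002 -0.0026  0.0062] turn [0.1021 0.0002 0.0006]
(0.047, 0.001, 0.16) [ 0.00035227 -0.00011582 -0.00883836]
shift [ 0.0002 -0.0029  0.0083] turn [0.1421 0.0002 0.0006]
```

View pics/o5.png

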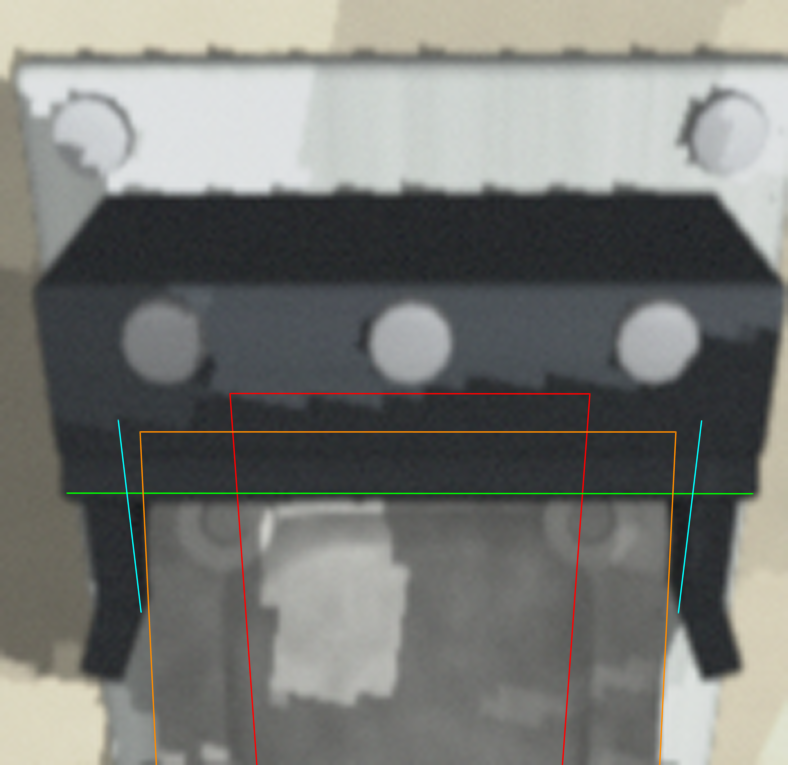

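Hooked under the lip, centred, no contact force. Now swing down to a tilt of about 0.2 and release.

```bash
python3 -m inch '[[0.5,0,-0.0022,0.003,0.052,0,0],[0.5,0,-0.0026,0.005,0.08,0,0],[0.5,0,-0.0026,0.0062,0.102,0,0],[0.5,0,-0.0026,0.0062,0.102,0,0]]'
python3 - <<'E'
from ov import *
s=ctrl.sense();im=ctrl.read_camera("wrist");cv2.imwrite("pics/w6.png",im[:,:,::-1])
json.dump({k:np.array(v).tolist() for k,v in s.items()},open("s6.json","w"))
ov('pics/w6.png','s6.json','pics/o6.png',(225,60,400,230),4.5);print(s["ft_force"],s["torque"])
for a in[(.047,.001,.2),(.0475,.001,.16)]:
    P,Rg=ins(*a);print(a,P-s["position"]);delta(s,P,Rg)
E
```

```text
time: 8.12
position: [0.5624, 0.2131, 0.0447]
eef_rot: [0.078, 0.782, -0.616, -0.062]
ft_force: [-0.9, -1.1, 1.5]
finger_gap: 0.681
[-0.88458032 -1.14363587  1.54191941] [-0.01765566  0.11146479  0.07928684]
(0.047, 0.001, 0.2) [-0.00041007 -0.00030297 -0.00015554]
shift [0.0002 0.0004 0.0002] turn [-0.0006  0.0002  0.0008]
(0.0475, 0.001, 0.16) [-0.00025329 -0.00026527 -0.00232988]
shift [ 0.0002 -0.0002  0.0023] turn [0.0394 0.0003 0.0008]
```

View pics/o6.png

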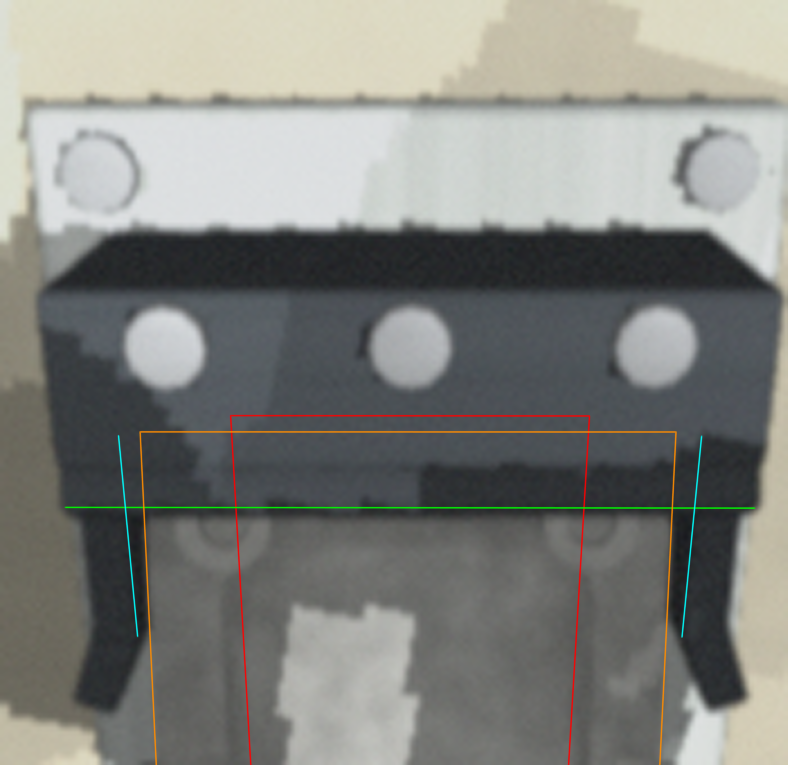

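```bash
python3 -m inch '[[0.5,0,-0.0005,0.0015,0.025,0,0],[0.5,0,-0.0005,0.0015,0.025,0,0],[0.95,0,-0.0005,0.0015,0.025,0,0],[0.95,0,-0.0005,0.0015,0.025,0,0],[0.95,0,-0.0005,0.0015,0.025,0,0],[0.95,0,-0.0005,0.0015,0.025,0,0]]'
python3 - <<'E'
from ov import *
s=ctrl.sense();im=ctrl.read_camera("wrist");cv2.imwrite("pics/w7.png",im[:,:,::-1])
print(s["ft_force"],s["finger_gap"],s["position"])
im=ctrl.read_camera("scene");cv2.imwrite("pics/sc7.png",cv2.resize(im[120:220,190:310,::-1],None,fx=6,fy=6,interpolation=cv2.INTER_CUBIC))
# press pose hover: at nest x=-28
for x,z,t in[(-.02,.10,.1)]:
    P=SEAT+[np.cos(PSI)*x,np.sin(PSI)*x,z];print(P);delta(s,P,Rt(PSI-np.pi/2,0))
E
```

```text
time: 8.93
position: [0.5626, 0.2131, 0.0427]
eef_rot: [0.068, 0.783, -0.616, -0.054]
ft_force: [0.4, -0.7, 0.1]
finger_gap: 0.948
[ 0.3731881  -0.73380623  0.14327892] 0.9481805502956606 [0.56259357 0.21307118 0.04268937]
[0.54955438 0.20982369 0.134     ]
shift [ 0.0001  0.0291 -0.0876] turn [0.1744 0.     0.0007]
```

View pics/w7.png

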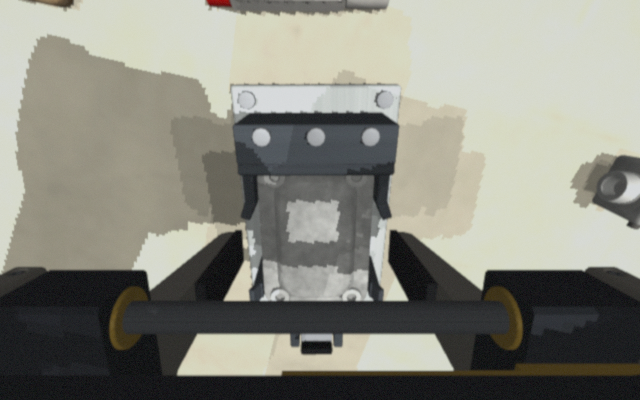

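View pics/sc7.png

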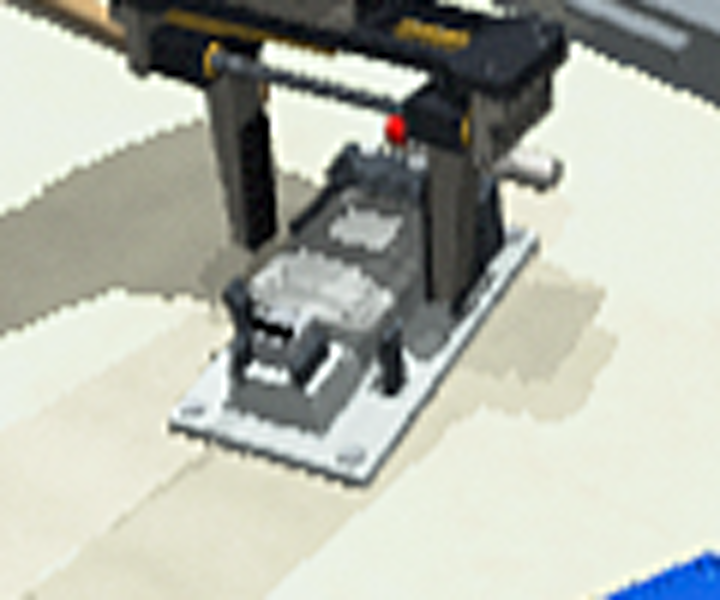

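Released: the cover rests on the catch slope with its far edge under the lip. Next, retreat, close the fingers and position over the near part.

```bash
python3 -m inch '[[0.95,0,0,-0.03,0,0,0],[0.95,0,0,-0.075,0,0,0],[0.3,0,0.015,-0.085,0.09,0,0],[0,0,0.029,-0.0876,0.174,0,0],[0,0,0.029,-0.0876,0.174,0,0],[0,0,0.029,-0.0876,0.174,0,0],[0,0,0.029,-0.0876,0.174,0,0],[0,0,0.029,-0.0876,0.174,0,0]]' 10
python3 - <<'E'
from ov import *
s=ctrl.sense();im=ctrl.read_camera("wrist");cv2.imwrite("pics/w8.png",im[:,:,::-1])
json.dump({k:np.array(v).tolist() for k,v in s.items()},open("s8.json","w"))
print(s["ft_force"],s["finger_gap"],s["position"])
im=ctrl.read_camera("scene");cv2.imwrite("pics/sc8.png",cv2.resize(im[120:220,190:310,::-1],None,fx=6,fy=6,interpolation=cv2.INTER_CUBIC))
for x,z,t in[(-.026,.035,.1),(-.026,.024,.1),(-.026,.011,0)]:
    P=SEAT+[np.cos(PSI)*x,np.sin(PSI)*x,z];print(P);delta(s,P,Rt(PSI-np.pi/2,0))
E
```

```text
time: 10.02
position: [0.5502, 0.2098, 0.1337]
eef_rot: [0.001, 0.786, -0.619, 0.0]
ft_force: [-1.3, -0.6, 0.1]
finger_gap: 0.316
[-1.31874483 -0.55999183  0.09311181] 0.3155535560099597 [0.55023272 0.20975305 0.13368755]
[0.54372069 0.2084208  0.069     ]
shift [-0.0003  0.0066  0.0647] turn [ 0.0007 -0.0008  0.0005]
[0.54372069 0.2084208  0.058     ]
shift [-0.0003  0.0066  0.0757] turn [ 0.0007 -0.0008  0.0005]
[0.54372069 0.2084208  0.045     ]
shift [-0.0003  0.0066  0.0887] turn [ 0.0007 -0.0008  0.0005]
```

View pics/w8.png

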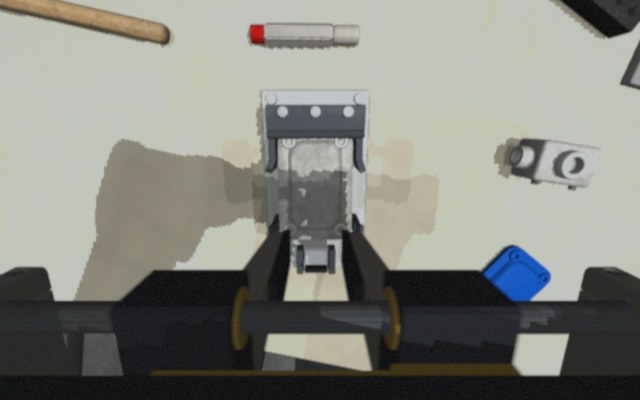

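View pics/sc8.png

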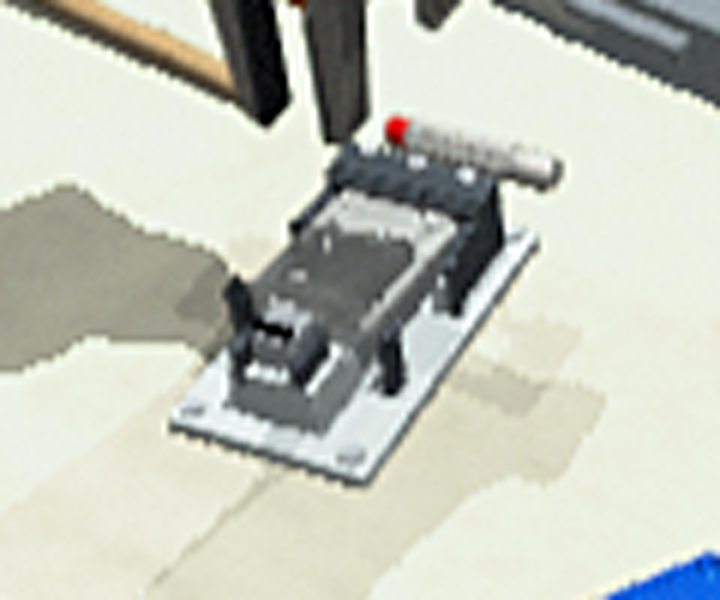

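The cover rests hooked and tilted. Approach the press point and press gently.

```bash
python3 -m inch '[[0,0,0.0066,0.02,0,0,0],[0,0,0.0066,0.04,0,0,0],[0,0,0.0066,0.056,0,0,0],[0,0,0.0066,0.062,0,0,0],[0,0,0.0066,0.066,0,0,0],[0,0,0.0066,0.070,0,0,0],[0,0,0.0066,0.073,0,0,0],[0,0,0.0066,0.076,0,0,0]]'
python3 - <<'E'
from h import *
s=ctrl.sense()
for x,z in[(-.026,.020),(-.026,.011)]:
    P=SEAT+[np.cos(PSI)*x,np.sin(PSI)*x,z];delta(s,P,Rt(PSI-np.pi/2,0))
E
```

```text
time: 11.12
position: [0.5433, 0.2085, 0.0582]
eef_rot: [-0.0, 0.786, -0.619, -0.0]
ft_force: [0.5, -0.5, 0.9]
finger_gap: 0.003
shift [ 0.0002 -0.0004  0.0042] turn [-0.0002  0.0004  0.0007]
shift [ 0.0002 -0.0004  0.0132] turn [-0.0002  0.0004  0.0007]
```

```bash
python3 -m inch '[[0,0,0,0.002,0,0,0],[0,0,0,0.004,0,0,0],[0,0,0,0.006,0,0,0],[0,0,0,0.008,0,0,0],[0,0,0,0.010,0,0,0],[0,0,0,0.012,0,0,0],[0,0,0,0.0125,0,0,0]]'
python3 - <<'E'
from h import *
s=ctrl.sense();print(s["position"],s["ft_force"],s["torque"])
im=ctrl.read_camera("scene");cv2.imwrite("pics/sc9.png",cv2.resize(im[120:220,190:310,::-1],None,fx=6,fy=6,interpolation=cv2.INTER_CUBIC))
E
```

```text
time: 12.0
position: [0.5436, 0.2083, 0.0464]
eef_rot: [-0.0, 0.786, -0.619, -0.0]
ft_force: [-3.6, -1.2, 12.8]
finger_gap: 0.003
[0.54357474 0.2083387  0.04642119] [-3.56369779 -1.22471003 12.75787386] [-0.24662037  1.10564672  0.03301975]
```

View pics/sc9.png

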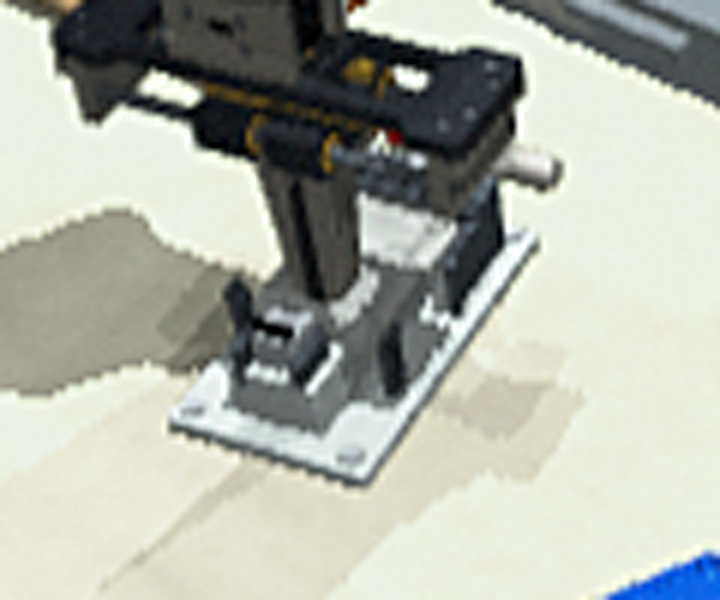

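```bash
python3 -m inch '[[0,0,0,0.001,0,0,0],[0,0,0,0.002,0,0,0]]'; python3 -m inch '[[0,0,0,0.001,0,0,0],[0,0,0,0.002,0,0,0],[0,0,0,0.002,0,0,0]]'
```

```text
time: 12.3
position: [0.5437, 0.2084, 0.0463]
eef_rot: [-0.001, 0.786, -0.619, -0.001]
ft_force: [-10.6, -3.3, 33.5]
finger_gap: 0.005
time: 12.68
position: [0.5437, 0.2084, 0.0462]
eef_rot: [-0.001, 0.785, -0.619, -0.002]
ft_force: [-13.1, -2.8, 43.4]
finger_gap: 0.006
```

Stiff stop at z = 46.2 mm, where seat plus cover is 46 mm, so it is seated. Backing off to look.

```bash
python3 -m inch '[[0,0,0,-0.01,0,0,0],[0,0,0,-0.06,0,0,0],[0,0,-0.03,-0.1,0,0,0],[0,0,-0.03,-0.12,0,0,0],[0,0,-0.03,-0.12,0,0,0]]'
python3 - <<'E'
from ov import *
s=ctrl.sense();im=ctrl.read_camera("wrist");cv2.imwrite("pics/w10.png",im[:,:,::-1])
json.dump({k:np.array(v).tolist() for k,v in s.items()},open("s10.json","w"))
cv2.imwrite("pics/w10n.png",cv2.resize(im[80:270,250:380,::-1],None,fx=3.1,fy=3.1,interpolation=cv2.INTER_CUBIC))
im=ctrl.read_camera("scene");cv2.imwrite("pics/sc10f.png",im[:,:,::-1]);cv2.imwrite("pics/sc10.png",cv2.resize(im[120:220,190:310,::-1],None,fx=6,fy=6,interpolation=cv2.INTER_CUBIC))
E
```

```text
time: 13.3
position: [0.5724, 0.2154, 0.162]
eef_rot: [-0.001, 0.786, -0.619, -0.0]
ft_force: [-0.4, -0.5, -0.0]
finger_gap: 0.004
```

View pics/w10n.png

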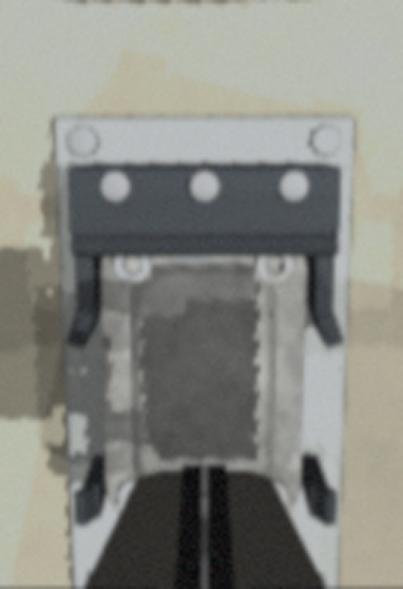

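View pics/sc10.png

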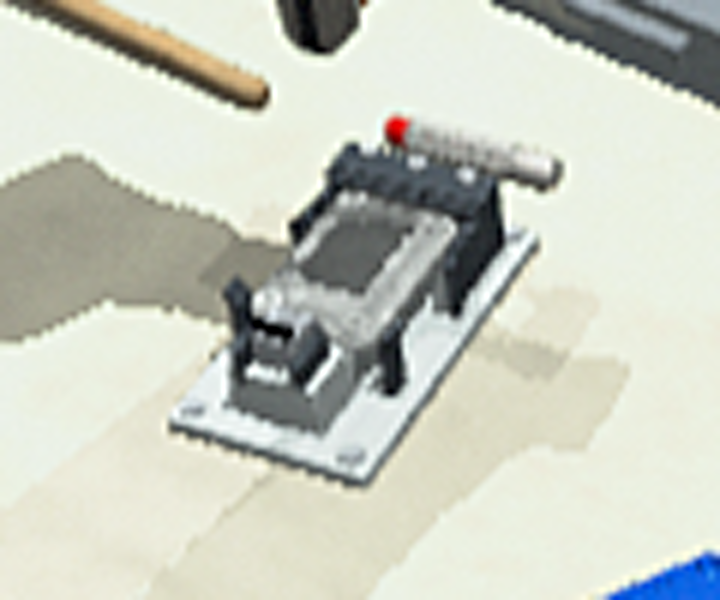

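View pics/sc10f.png

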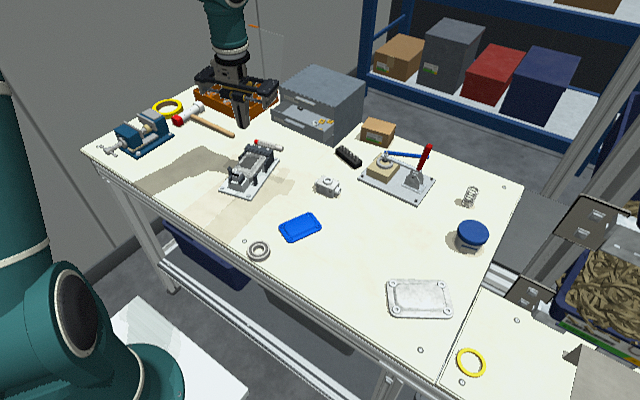

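The cover lies flat in view and the bystanders haven't moved. The catch is hidden behind the fingers, so I'll shift toward the near side to check the snap.

```bash
python3 -m inch '[[0,0,0.05,0,0,0,0],[0,0,0.08,0,0,0,0],[0,0,0.08,0,0,0,0],[0,0,0.08,0,0,0,0]]'
python3 - <<'E'
from ov import *
s=ctrl.sense();im=ctrl.read_camera("wrist");cv2.imwrite("pics/w11.png",im[:,:,::-1])
json.dump({k:np.array(v).tolist() for k,v in s.items()},open("s11.json","w"))
c=cam("wrist",s);print(proj(c,SEAT))
cv2.imwrite("pics/w11n.png",cv2.resize(im[60:230,250:380,::-1],None,fx=3.5,fy=3.5,interpolation=cv2.INTER_CUBIC))
ov('pics/w11.png','s11.json','pics/o11.png',(260,110,370,220),5.4)
E
```

```text
time: 13.9
position: [0.4948, 0.197, 0.1611]
eef_rot: [0.0, 0.786, -0.618, -0.0]
ft_force: [0.3, -0.1, -0.0]
finger_gap: 0.005
[[315.74146801 118.78678394]]
```

View pics/w11n.png

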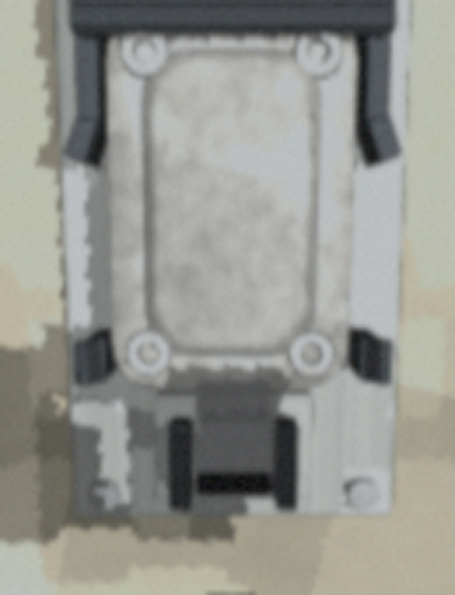

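View pics/o11.png

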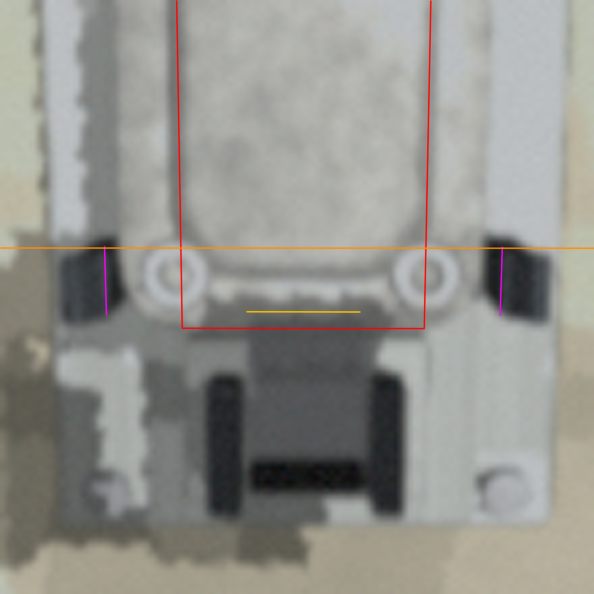

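Run:
```python
from ov import *
im=cv2.imread("pics/w11.png")[158:212,285:350]
a=cv2.resize(im,None,fx=11,fy=11,interpolation=cv2.INTER_CUBIC)
a=cv2.convertScaleAbs(a,alpha=1.7,beta=-60)
cv2.imwrite("pics/w11z.png",a)
b=cv2.imread("pics/w1.png")[200:250,255:310]
cv2.imwrite("pics/w1z.png",cv2.resize(b,None,fx=11,fy=11,interpolation=cv2.INTER_CUBIC))
```

```text
(no output)
```

View pics/w11z.png

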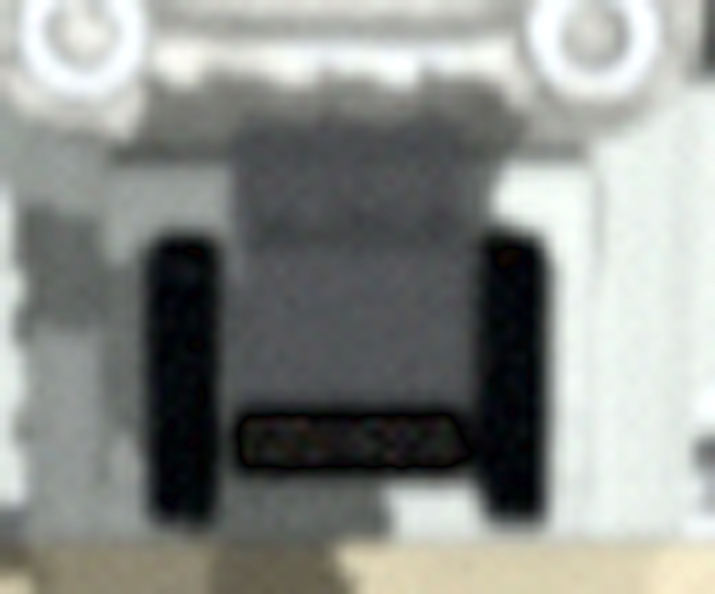

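View pics/w1z.png

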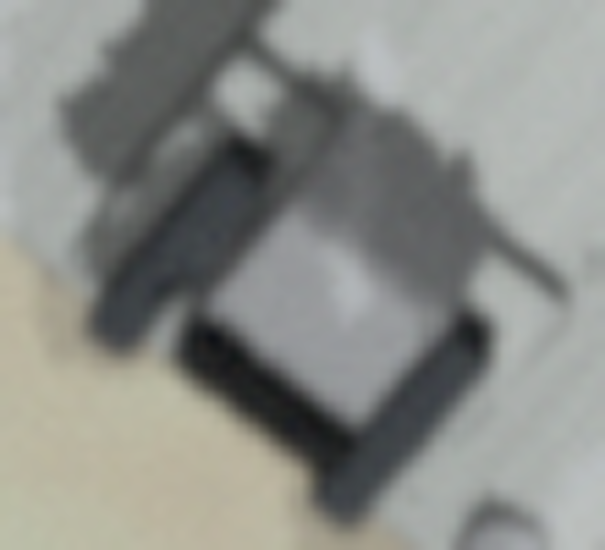

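The nose visibly overlaps the cover's near edge by about 3 mm: nose tip at crop row 125, cover edge at row 155. The tab sits at its rest position relative to the side plates, so the catch has snapped. Handing in.

```bash
python3 -c "
from bench import ctrl
s=ctrl.sense();print(s['time'],s['ft_force']);print(ctrl.close_job())"
```

```text
13.95 [ 0.92636464 -0.13917497  0.55679331]
the job is handed in; nothing more can be done
None
```

The smaller grey cover is in the fixture: far edge under the lip, near edge under the spring catch, lying flat. I handed the job in at about 14 s of the 51 s allowed.

**How it went:** I gripped the cover across its 64 mm width and slid its far edge under the lip at about 0.35 to 0.3 rad tilt. I lowered it to about 0.18 rad, let it go, and pressed the near part down with the closed fingers.

**Final checks:**
- **Seated:** pressing came to a stiff stop at 46.2 mm above the bench (46 mm expected). The highest vertical press force I read was 43 N, taken by the fingertips; the wrist limit is 120 N.
- **Catch:** in the last wrist picture the nose overlaps the cover's near edge by about 3 mm, and its thumb tab looks to be at rest. I judged this from the picture only.
- **Bystanders:** the valve block, bearing, plug gauge and the other two covers look unmoved.
- **Robot:** it is clear of everything, with about 1 N left on the force sensor.

No check failed. The readings did disagree slightly: measured tool positions differed from the commanded ones by up to 2–3 mm sideways, and I corrected that before sliding the cover under the lip. The gripper read 62.7 mm across the 64 mm cover.

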